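Seat a cover on the deburring fixture's hidden pin and hold it down

TASK

Load the loose aluminium cover with the block-shaped boss into the deburring fixture: set it down level on top of the fixture's locating pin but about two centimetres off centre, then slide it across, riding on the pin, until the blind bore in its underside drops over the pin. With the cover square to the fixture, press it down against the sprung brass lifter plate until it is fully home on the four rest pads, and finish while still holding it pressed down there, not letting go. Leave the other things on the bench where they are.

Things in the scene. Friction and masses are not known exactly. Their poses are not given: they have to be found in the camera images.
- cover: the part to load, 0.20 to 0.31 kg, bare aluminium, flat on the bench: flange 90 (its x) x 110 (y) x 12 mm with dark corner marks; on top a solid central boss 36 (x) x 50 (y), from 12 to 42 mm above the underside, with a low ring mark to 45 mm and a rib at each y end. Grip the boss from above across its 36 mm. Origin: centre of the underside, z up. Either way round is right
- bore (a point): centre of the mouth of the blind bore in the middle of the cover's underside (the cover's origin), hidden from above: 14.5 mm in diameter, 12 mm deep, 1.5 mm chamfer at the mouth
- fixture: dark steel fixture bolted to the bench, 130 (its x) x 150 (y) mm, base 12 mm thick. Origin: centre of its underside. Four steel rest pads, 14 mm wide, tops 17 mm above the bench, at x = +-36, y = +-46 mm. In the middle a brass lifter plate, 54 (x) x 78 (y) mm, with the steel pin through it. The cover's long side goes along the fixture's long side
- pin_tip (a point): top centre of the fixed steel pin, at the fixture's centre, 26 mm above the bench; 12 mm in diameter with a 2 mm top chamfer, it stands 3 mm proud of the raised lifter (top at 23 mm). A cover slid level on the pin has its underside at 26 mm, drops 3 mm when the bore meets the pin, and is home at 17 mm
- lifter (a joint): travel of the brass lifter plate in m: 0 = raised (start), 0.006 = level with the rest pads, 0.009 = its stop. Springs push it up with 4.2 N at 0 and 8.4 N at 0.006, more than the cover weighs, so a cover that is let go rises again
- guard_edge (a point): point on the inner upright edge of the open machine guard's clear panes, a solid sheet 6 mm thick in the plane x = 0.33, from y = -0.29 to -0.47 (to the robot's right), from the bench's height to 1.3 m up. The arm starts outside it: draw the hand in to about 0.35 m from the base axis before swinging in past this edge. Left of it the front is open above a low rail, top at z = 0.05
- cover_casting_1: bystander: small grey die-cast cover with a thin flange, 65x91x28 mm; origin at the centre of its underside
- cover_casting_3: bystander: small grey die-cast cover, taller, 64x82x38 mm; origin at the centre of its underside
- v_block: bystander: steel V block, 45x50x40 mm; origin at the centre of its underside
- paste_tin: bystander: round tin with a green lid, diameter 67, height 37 mm; origin at the centre of its underside
- swarf_brush: bystander: flat brush with a red handle, 64x229x12 mm, lying on the bench; origin at the centre of its underside

How it is judged:
By the outcome, as a careful person would: the job done as asked, in the order asked, and still so for the second after the job is handed in, while the arm keeps its last pose, push and grip.
It also fails if it takes over 48 s, if anything falls off the work surface, if the arm or the gripper's body presses on something with over 40 N, if the wrist force passes 120 N, or if a joint passes its speed limit or range.

ROBOT

A 6-joint arm with a two-finger parallel gripper is mounted at the origin on a cart in front of the work surface, level with it; the furniture and walls round the work are solid. World frame = base frame: x ahead of the robot, y to its left, z up, the work surface at z = 0. Lengths are in m, angles in degrees, forces in N, time in s.
With the tool pointing down it reaches from about 0.4 to 0.825 m from the base axis. Payload 7 kg.
Tool frame: the origin (TCP) lies at the very end of the fingers, on their centre line; the grasp point (between the pads) lies 19 mm behind it; x points along the fingers, y is the direction in which the jaws open and shut, and the axes are right-handed (so a half turn about x gives the same grasp; the last joint's range is limited). The gripper opens to 88 mm and grips with 3 to 60 N. Pads are 19 mm wide; open, the fingers measure 130 mm over their backs; the gripper's body (78 mm by 193 mm) begins 47 mm behind the grasp point.
Start: joints at [83.543, 20.546, 0.682, 0, -70.136, -16.507], TCP at [0.263, 0.621, 0.227] pointing down, gripper open.
Joint ranges: [-176.03, 176.03], [-82.01, 121.73], [-58.28, 71.71], [-173.87, 95.51], [-174.79, -0.11], [-173.66, 173.66]. Speed limits (degrees/s): [136.94, 136.94, 172.46, 180, 180, 180].

INTERFACE

Orientations are given as [roll, pitch, yaw] about the fixed x, y, z axes, in that order (R = Rz(yaw) Ry(pitch) Rx(roll)).
In Python, from plant import monitor, eyes, ticket gives the robot as it stands. The module is installed in compiled form; this text tells all that it offers.
- The arm moves only by the shell command python3 -m crank 'ROWS'. ROWS is JSON, a list of rows, each an object with "linear": the shift along the world's x, y, z in units of 60 mm (1.0 is 60 mm), a list of three; "rot": the turn, a rotation vector about the world's x, y, z in units of 5 degrees (1.0 is 5 degrees), a list of three; "hand": the opening, from 0 (shut) to 1 (fully open). In form: [{"linear": [tx, ty, tz], "rot": [ax, ay, az], "hand": hand}, ...]. A call has 1 to 20 rows; each row shifts and turns the pose as measured when the row begins; what a row does not reach is not made up. A row lasts 1/8 s, in which the tool goes at most 62.5 mm and 10.7 degrees, less where a joint would pass 70% of its speed; a pose out of reach is approached as far as the arm can. A call is refused whole if a number of a shift passes 1 or a number of a turn 1, either way. A call with a gripper value outside its range is refused whole. The fingers move at their own pace and stop on an object; the grip force is fixed at half the most. Time passes only in rows, so rows that do not move let the fingers close. It gives the time, the measured TCP pose, the force and the opening at its end, in the units of the state.
- monitor.get_obs(): the state, without advancing time (a new reading comes with each control period).
- eyes.snapshot(name): name is "scene" or "top"; returns a dict with "image" (384x512x3 uint8, red, green, blue), "depth" (384x512 float32, m along the optical axis (not along the pixel's ray), 0 where there is no reading), "K" (3x3 intrinsics, pixels), "k1" (the pictures are not rectified: a ray, as slopes to the right and down, at radius r is drawn at 1 + k1 r^2 times it, then the intrinsics apply), "camera_from_world" (4x4, takes a point from world to camera coordinates). Camera axes: x right, y up, looking along -z (the intrinsics and any distortion apply to the point x, -y, -z); pixel columns grow to the right and rows downward; lengths in m; the calibration is good to about 2 mm. A picture is of the moment at which its call begins.
- ticket.close_job(): hands the job in, once; it reports no verdict.
The state is a dict: "clock": time; "joint_pos": joint angles; "qvel": joint speeds; "tau": joint torques, N m; "tool_pos": TCP position; "orientation": TCP orientation; "force": force on the tool from outside, world axes, zero at the start; "moment": the same for the moment, N m; "opening": finger opening in m.
Only numpy, scipy, OpenCV 4.12 (cv2) and the standard library are available. Lean on these libraries where they do the work, as an engineer would, in place of code of your own. Each camera call takes 0.05 s, during which the arm holds its last target.

## Working session

There is one attempt and no reset: what is moved stays moved. The work goes in short steps, Python scripts to look and compute and a shell command to move; the robot and the scene stay as the last step left them, time stands still between calls to the robot, and variables do not carry over. Pictures are saved under pics/ and viewed, and the job is handed in when it is done.

```bash
mkdir -p pics; cat > h.py <<'E'
import numpy as np, cv2
from plant import monitor, eyes, ticket
def snap(n,f):
    s=eyes.snapshot(n); cv2.imwrite('pics/'+f+'.png',cv2.cvtColor(s['image'],cv2.COLOR_RGB2BGR)); np.savez('pics/'+f+'.npz',**s); return s
def load(f): return dict(np.load('pics/'+f+'.npz'))
def ray(s,u,v):
    K=s['K']; d=np.array([(u-K[0,2])/K[0,0],(v-K[1,2])/K[1,1]])
    k=float(s['k1']); p=d.copy()
    for _ in range(30): p=d/(1+k*(p@p))
    T=s['camera_from_world']; R=T[:3,:3]; o=-R.T@T[:3,3]
    return o,R.T@np.array([p[0],-p[1],-1.])
def onz(s,u,v,z):
    o,d=ray(s,u,v); return o+d*(z-o[2])/d[2]
def dep(s,u,v):
    o,d=ray(s,u,v); return o+d*float(s['depth'][int(round(v)),int(round(u))])
def proj(s,P):
    T=s['camera_from_world']; c=T[:3,:3]@np.array(P)+T[:3,3]
    p=np.array([c[0],-c[1]])/-c[2]; p=p*(1+float(s['k1'])*(p@p)); return p*[s['K'][0,0],s['K'][1,1]]+s['K'][:2,2]
E
python3 - <<'E'
from h import *
print(monitor.get_obs())
for n in('scene','top'):
    s=snap(n,n+'0'); print(n,s['K'],s['k1'],np.linalg.inv(s['camera_from_world'])[:3])
E
```

```text
{'clock': 0.0, 'joint_pos': array([ 8.35437464e+01,  2.05887378e+01,  6.32254822e-01, -2.12571687e-02,
       -7.01345528e+01, -1.65066914e+01]), 'qvel': array([ 0.0038589 ,  0.09579231,  0.06584747, -0.06364417, -0.00608393,
        0.07292415]), 'tau': array([ 1.81686799e-03, -5.82721066e+01,  2.93052292e+01,  6.99724495e+00,
        6.83402453e-03, -1.74524512e-04]), 'tool_pos': array([0.26316976, 0.62104074, 0.22563801]), 'orientation': array([  94.12773427,   89.90679613, -108.84245002]), 'force': array([-0.21608517,  0.45875389, -0.51831319]), 'moment': array([-0.0007046 ,  0.00795064,  0.02039869]), 'opening': 0.08771475210925454}
scene [[493.20444055   0.         252.32198679]
 [  0.         493.20444055 196.39932248]
 [  0.           0.           1.        ]] -0.21030986868031468 [[-0.69269871 -0.36209065  0.62374583  1.44569639]
 [ 0.72106937 -0.36577683  0.58844394  0.82203823]
 [ 0.01508172  0.85737837  0.51446561  0.86383908]]
top [[355.1297229    0.         257.23332426]
 [  0.         355.1297229  192.16247005]
 [  0.           0.           1.        ]] 0.012910623945128883 [[-0.01987462  0.99851217 -0.05077833  0.49365839]
 [-0.9997827  -0.02016803 -0.00527235 -0.03270433]
 [-0.00628861  0.05066251  0.99869603  1.16881981]]
```

View pics/scene0.png

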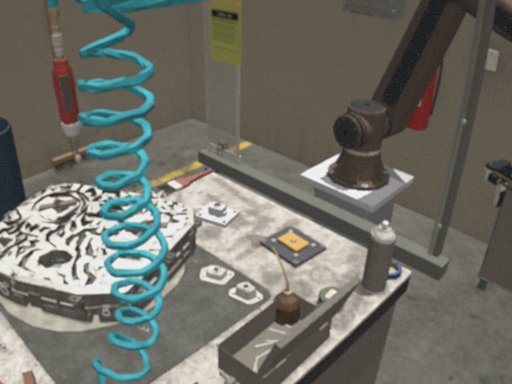

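View pics/top0.png

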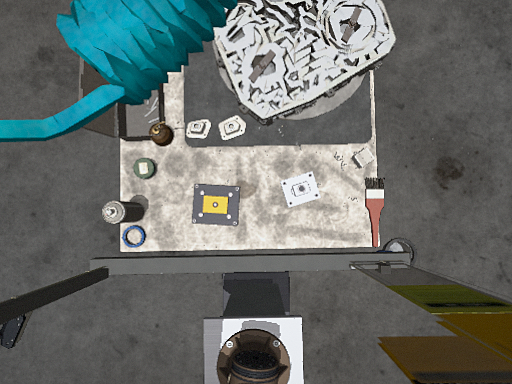

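```bash
python3 - <<'E'
from h import *
t=load('top0'); s=load('scene0')
print('tcp',proj(t,[.263,.621,.227]),proj(s,[.263,.621,.227]))
print('guard',[proj(t,[.33,-.29,z]).round() for z in(0,.3,.6)],[proj(s,[.33,-.29,z]).round() for z in(0,.3,.6)])
for p in [(215,204),(203,190),(300,190),(12,325),(20,300),(60,285),(100,265),(250,265),(390,265),(255,330),(180,280)]: print('top',p,dep(t,*p).round(3))
for p in [(293,241),(217,212),(465,120),(480,60),(410,80),(440,20),(350,215),(300,190),(225,80),(375,260)]: print('sc',p,dep(s,*p).round(3))
for n,im,(x0,y0,x1,y1) in (('a',t,(170,150,400,270)),('b',s,(150,170,380,300))):
    c=cv2.cvtColor(im['image'],cv2.COLOR_RGB2BGR)[y0:y1,x0:x1]; cv2.imwrite(f'pics/c{n}.png',cv2.resize(c,None,fx=3.4,fy=3.4,interpolation=cv2.INTER_CUBIC))
E
```

```text
tcp [ 10.47587595 303.90907551] [510.83726517 213.60306084]
guard [array([339., 259.]), array([368., 276.]), array([426., 312.])] [array([241., 177.]), array([241.,  99.]), array([242.,   9.])]
top (215, 204) [0.516 0.11  0.026]
top (203, 190) [0.563 0.15  0.012]
top (300, 190) [ 0.555 -0.163  0.038]
top (12, 325) [0.242 0.541 0.336]
top (20, 300) [0.325 0.446 0.453]
top (60, 285) [0.324 0.449 0.307]
top (100, 265) [0.332 0.47  0.047]
top (250, 265) [0.323 0.    0.045]
top (390, 265) [ 0.323 -0.418  0.098]
top (255, 330) [ 0.112 -0.011  0.011]
top (180, 280) [ 0.11   0.423 -0.855]
sc (293, 241) [0.524 0.118 0.024]
sc (217, 212) [ 0.577 -0.149  0.026]
sc (465, 120) [0.332 0.463 0.453]
sc (480, 60) [0.327 0.469 0.602]
sc (410, 80) [-0.06   0.12   0.385]
sc (440, 20) [-0.063  0.194  0.604]
sc (350, 215) [0.317 0.173 0.043]
sc (300, 190) [ 0.309 -0.033  0.044]
sc (225, 80) [ 0.328 -0.37   0.347]
sc (375, 260) [0.532 0.387 0.106]
```

View pics/ca.png

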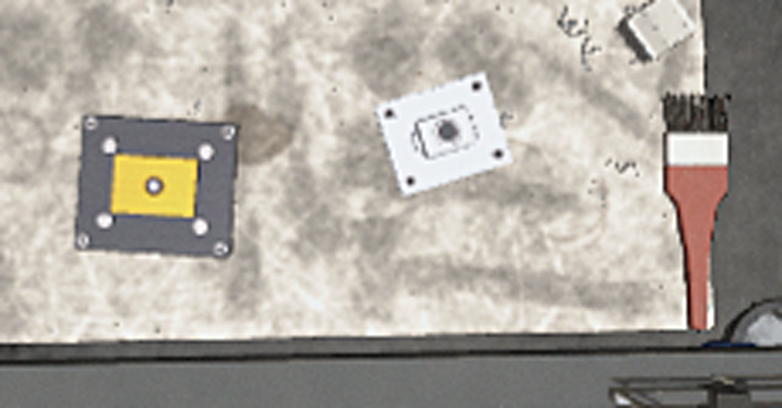

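View pics/cb.png

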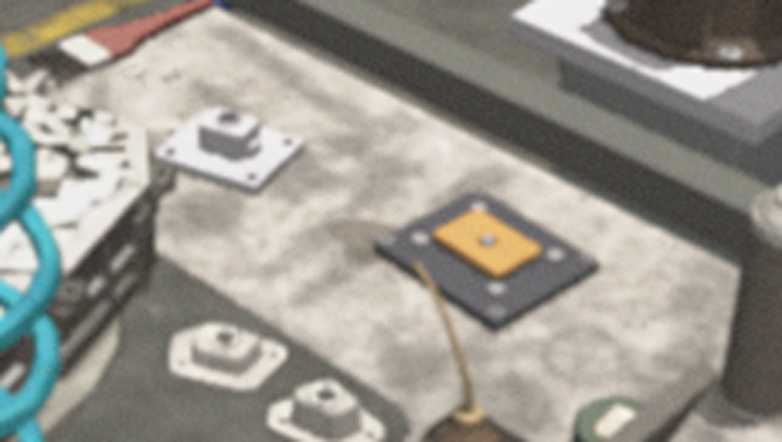

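```bash
cat > meas.py <<'E'
from h import *
def rect(P):
    P=np.asarray(P,float)*1000; (c,(w,h),a)=cv2.minAreaRect(P[:,:2].astype(np.float32))
    if w>h: w,h,a=h,w,a-90   # a: dir of w (short side)
    return np.array(c)/1000,(w,h),a
def region(s,mask,z,near=None):
    cs,_=cv2.findContours(mask.astype(np.uint8),cv2.RETR_EXTERNAL,cv2.CHAIN_APPROX_NONE)
    c=max(cs,key=cv2.contourArea) if near is None else min((c for c in cs if cv2.contourArea(c)>40),key=lambda c:np.hypot(*(c.mean((0,1))-near)))
    return rect([onz(s,*p[0],z) for p in c]),c
E
python3 - <<'E'
from meas import *
for n,b,m in(('top0',(180,170,260,240),(270,160,335,218)),('scene0',(255,220,335,268),(190,195,242,232))):
    s=load(n); im=s['image']; hsv=cv2.cvtColor(im,cv2.COLOR_RGB2HSV).astype(int)
    def box(mask,b):
        o=np.zeros(mask.shape,bool); x0,y0,x1,y1=b; o[y0:y1,x0:x1]=mask[y0:y1,x0:x1]; return o
    br=box((hsv[...,1]>130)&(hsv[...,0]>12)&(hsv[...,0]<35),b)
    print(n,'brass',region(s,br,.023)[0])
    g=im.mean(-1); dk=box((g<125)|br if n=='top0' else (g<100)|br,b)
    dk=cv2.morphologyEx(dk.astype(np.uint8),cv2.MORPH_OPEN,np.ones((3,3)))
    print(n,'base',region(s,dk,.012)[0])
    wt=(g>(225 if n=='top0' else 180))&(hsv[...,1]<22); wt=box(wt,m)
    wt=cv2.morphologyEx(wt.astype(np.uint8),cv2.MORPH_OPEN,np.ones((3,3)))
    r,c=region(s,wt,.012); print(n,'cover',r, cv2.boundingRect(c))
    # pads in top
    for X in(-.036,.036):
        pass
    v=im.copy(); v[wt>0]=[255,0,0]; v[(dk>0)]=[0,255,0]; v[br]=[0,0,255]
    cv2.imwrite('pics/m_%s.png'%n,cv2.resize(v[140:280,150:360],None,fx=3.5,fy=3.5,interpolation=0)[...,::-1])
    for y in(.29,.3,.35,.4,.46):
      for z in(.2,.4):
        u=proj(s,[.33,y,z]).round(); 
        if 0<=u[0]<512 and 0<=u[1]<384: print('pane?',y,z,u,dep(s,*u).round(2))
E
```

```text
top0 brass (array([0.51638525, 0.11028874]), (55.07162094116211, 77.55915832519531), -3.8666229248046875)
top0 base (array([0.51610107, 0.10920772]), (128.10064697265625, 150.1407012939453), -4.690986633300781)
top0 cover (array([ 0.56057251, -0.16762192]), (89.80064392089844, 110.6799545288086), 16.367334365844727) (283, 174, 36, 32)
pane? 0.29 0.2 [141. 273.] [0.31 0.34 0.05]
pane? 0.29 0.4 [110. 290.] [ 0.06  0.82 -0.85]
pane? 0.3 0.2 [138. 273.] [0.31 0.35 0.05]
pane? 0.3 0.4 [105. 290.] [ 0.06  0.84 -0.85]
pane? 0.35 0.2 [119. 274.] [0.3  0.41 0.05]
pane? 0.35 0.4 [ 82. 291.] [ 0.06  0.97 -0.85]
pane? 0.4 0.2 [100. 274.] [0.31 0.44 0.1 ]
pane? 0.4 0.4 [ 58. 291.] [0.31 0.44 0.33]
pane? 0.46 0.2 [ 78. 275.] [0.33 0.45 0.21]
pane? 0.46 0.4 [ 30. 292.] [0.33 0.45 0.41]
scene0 brass (array([0.5403161 , 0.12518426]), (43.17877960205078, 84.1712646484375), 26.91664695739746)
scene0 base (array([0.37151422, 0.12585167]), (49.60164260864258, 55.43892288208008), 44.63343811035156)
scene0 cover (array([ 0.556771  , -0.18920985]), (160.2200164794922, 168.41017150878906), -44.65141677856445) (190, 195, 49, 29)
pane? 0.29 0.2 [388. 186.] [-0.    0.13  0.  ]
pane? 0.29 0.4 [400. 119.] [-0.08  0.1   0.23]
pane? 0.3 0.2 [392. 187.] [-0.01  0.14 -0.  ]
pane? 0.3 0.4 [403. 120.] [-0.11  0.1   0.22]
pane? 0.35 0.2 [407. 194.] [-1.26 -0.32 -0.75]
pane? 0.35 0.4 [420. 126.] [-1.13 -0.27 -0.21]
pane? 0.4 0.2 [423. 200.] [-1.26 -0.21 -0.74]
pane? 0.4 0.4 [438. 132.] [-1.28 -0.21 -0.27]
pane? 0.46 0.2 [443. 209.] [0.33 0.46 0.2 ]
pane? 0.46 0.4 [460. 139.] [0.32 0.46 0.4 ]
```

View pics/m_top0.png

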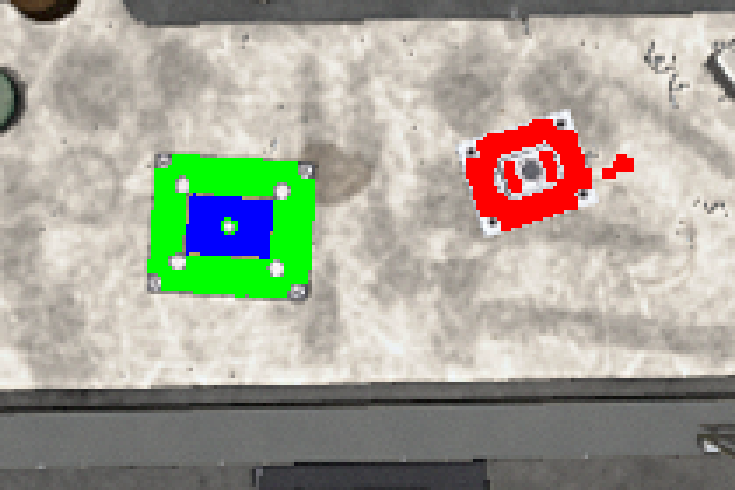

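View pics/m_scene0.png

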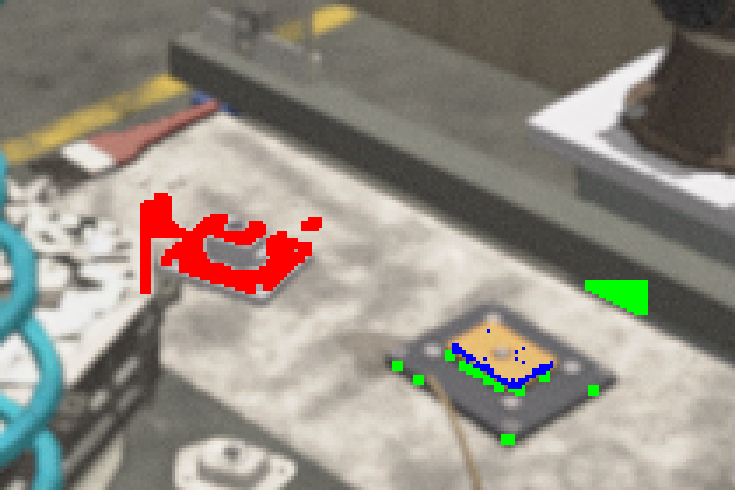

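```bash
python3 - <<'E'
from meas import *
s=load('top0'); g=s['image'].astype(float).mean(-1)
def cen(P,r,sign):
    u=np.array(P,float)
    for _ in range(4):
        x0,y0=(u-r).round().astype(int); x1,y1=(u+r+1).round().astype(int)
        w=sign*g[y0:y1,x0:x1]; w=np.clip(w-np.percentile(w,55),0,None)
        Y,X=np.mgrid[y0:y1,x0:x1]; u=np.array([(w*X).sum(),(w*Y).sum()])/w.sum()
    return u
def fit(name,px,z,r,sign):
    pts=[]
    for p in px:
        u=cen(p,r,sign); pts.append(onz(s,*u,z)[:2])
    pts=np.array(pts); c=pts.mean(0); print(name,'centre',c.round(4))
    for i in range(len(pts)):
        d=pts[(i+1)%len(pts)]-pts[i]; print('   side',round(np.hypot(*d)*1000,1),round(np.degrees(np.arctan2(d[1],d[0])),2))
# order: front-left.. crop coords /3.4 + (170,150)
f=lambda L:[(170+x/3.4-.35,150+y/3.4-.35) for x,y in L]
fit('pads',f([(110,146),(206,152),(201,228),(105,220)]),.017,2.5,1)
fit('cov marks',f([(389,113),(476,86),(498,154),(410,182)]),.012,2,-1)
u=cen(f([(154,186)])[0],2.5,1) ; print('pin',onz(s,*u,.026))
u=cen(f([(447,131)])[0],3,-1); print('ring',onz(s,*u,.045))
hsv=cv2.cvtColor(s['image'],cv2.COLOR_RGB2HSV).astype(int)
wt=((g>195)&(hsv[...,1]<22)&(hsv[...,0]>=0)); m=np.zeros_like(wt); m[170:212,276:324]=wt[170:212,276:324]
# cover is blue-white: b>=r
b=s['image'].astype(int); m&=(b[...,2]>=b[...,0]-1)
m=cv2.morphologyEx(m.astype(np.uint8),cv2.MORPH_CLOSE,np.ones((3,3)))
print('flange',region(s,m,.012,(299,188))[0])
v=s['image'].copy(); v[m>0]=[255,0,0]; cv2.imwrite('pics/m2.png',cv2.resize(v[150:230,260:340],None,fx=6,fy=6,interpolation=0)[...,::-1])
E
```

```text
pads centre [0.5153 0.1106]
   side 92.2 -94.73
   side 71.5 175.0
   side 91.4 85.28
   side 71.5 -4.4
cov marks centre [ 0.5604 -0.1662]
   side 87.9 -73.51
   side 68.3 -164.08
   side 87.8 105.99
   side 67.5 15.94
pin [0.51461756 0.1120571  0.026     ]
ring [ 0.56066338 -0.16565337  0.045     ]
flange (array([ 0.5605636 , -0.16613974]), (91.20774841308594, 110.78470611572266), 16.223339080810547)
```

View pics/m2.png

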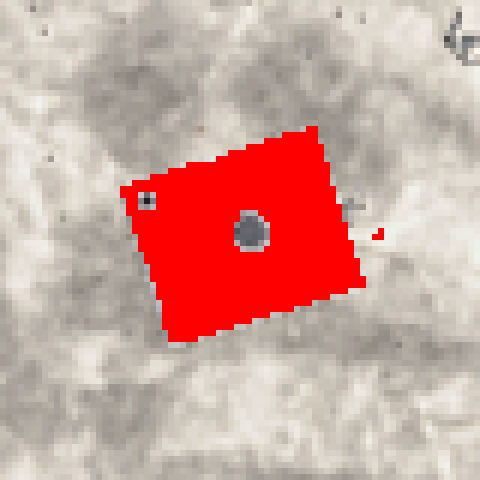

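```bash
cat >> h.py <<'E'
from scipy.spatial.transform import Rotation as Ro
def st():
    o=monitor.get_obs(); R=Ro.from_euler('xyz',o['orientation'],degrees=True).as_matrix()
    y=R[:,1]; print('t',round(o['clock'],2),'pos',o['tool_pos'].round(4),'open',round(o['opening'],4),'F',np.round(o['force'],1),'M',np.round(o['moment'],2))
    print(' toolx',R[:,0].round(4),'jawyaw',round(np.degrees(np.arctan2(y[1],y[0])),2),'q',o['joint_pos'].round(1)); return o,R
E
python3 -c "
from h import *
st()"; python3 -m crank '[{"linear":[-0.2,-0.5,0.2],"rot":[0,0,0],"hand":1},{"linear":[-0.35,-0.85,0.1],"rot":[0,0,0],"hand":1}]'; python3 -c "
from h import *
st()"
```

```text
t 0.1 pos [0.2632 0.6211 0.2257] open 0.0875 F [ 0.1 -0.6  0.5] M [-0.03 -0.01  0.04]
 toolx [-4.0e-04 -1.4e-03 -1.0e+00] jawyaw -112.96 q [ 83.5  20.6   0.6  -0.  -70.1 -16.5]
clock: 0.35
tool_pos: [0.2301, 0.5397, 0.2403]
orientation: [104.6, 89.6, -98.4]
force: [-1.1, -0.4, 0.4]
opening: 0.0874
t 0.35 pos [0.2301 0.5397 0.2403] open 0.0874 F [-1.1 -0.4  0.4] M [-0.02  0.1   0.  ]
 toolx [-0.001  -0.0067 -1.    ] jawyaw -113.02 q [ 86.   12.   -9.3  -0.  -69.  -19. ]
```

```bash
python3 -m crank '[{"linear":[-0.38,-0.88,0.0],"rot":[0,0,0],"hand":1},{"linear":[-0.38,-0.88,0.0],"rot":[0,0,0],"hand":1},{"linear":[-0.38,-0.88,0],"rot":[0,0,0],"hand":1},{"linear":[-0.38,-0.88,0],"rot":[0,0,0],"hand":1}]'; python3 -c "
from h import *
st()"
```

```text
clock: 0.85
tool_pos: [0.1373, 0.3215, 0.2382]
orientation: [106.1, 89.5, -97.1]
force: [-1.1, -0.2, 2.0]
opening: 0.0877
t 0.85 pos [0.1373 0.3215 0.2382] open 0.0877 F [-1.1 -0.2  2. ] M [-0.02  0.21  0.02]
 toolx [-0.0012 -0.0095 -1.    ] jawyaw -113.14 q [ 99.9 -13.  -34.3  -0.2 -69.3 -33. ]
```

```bash
python3 -m crank '[{"linear":[0.75,-0.39,0],"rot":[0,0,-1],"hand":1},{"linear":[0.69,-0.49,0],"rot":[0,0,-1],"hand":1},{"linear":[0.61,-0.59,0],"rot":[0,0,-1],"hand":1},{"linear":[0.52,-0.67,0],"rot":[0,0,-1],"hand":1},{"linear":[0.42,-0.74,0],"rot":[0,0,-1],"hand":1},{"linear":[0.31,-0.79,0],"rot":[0,0,-1],"hand":1}]'; python3 -c "
from h import *
st()"
```

```text
clock: 1.6
tool_pos: [0.333, 0.0957, 0.2397]
orientation: [38.4, 89.9, 165.8]
force: [1.5, 0.7, -0.2]
opening: 0.0878
t 1.6 pos [0.333  0.0957 0.2397] open 0.0878 F [ 1.5  0.7 -0.2] M [ 0.11 -0.17  0.  ]
 toolx [-2.4e-03  6.0e-04 -1.0e+00] jawyaw -142.63 q [ 49.5 -13.8 -34.6  -0.1 -69.2 -12.1]
```

```bash
python3 -m crank '[{"linear":[0.6,-0.72,0],"rot":[0,0,-1],"hand":1},{"linear":[0.63,-0.73,0],"rot":[0,0,-1],"hand":1},{"linear":[0.63,-0.73,-0.2],"rot":[0,0,-1],"hand":1},{"linear":[0.63,-0.73,-0.3],"rot":[0,0,-1],"hand":1},{"linear":[0.63,-0.73,-0.4],"rot":[0,0,-0.3],"hand":1},{"linear":[0.5,-0.6,-0.4],"rot":[0,0,0],"hand":1},{"linear":[0,0,0],"rot":[0,0,0],"hand":1}]'; python3 -c "
from h import *
st()"
```

```text
clock: 2.48
tool_pos: [0.5543, -0.1708, 0.1587]
orientation: [-21.4, 89.8, 83.4]
force: [-1.4, 0.1, 0.9]
opening: 0.0874
t 2.48 pos [ 0.5543 -0.1708  0.1587] open 0.0874 F [-1.4  0.1  0.9] M [ 0.13  0.16 -0.03]
 toolx [ 4.0e-04  3.9e-03 -1.0e+00] jawyaw -165.19 q [  2.   14.8 -16.9  -0.3 -58.4  12.9]
```

```bash
python3 -m crank '[{"linear":[0.1,0.08,-0.4],"rot":[-0.05,0,0.28],"hand":1},{"linear":[0,0,-0.5],"rot":[0,0,0],"hand":1},{"linear":[0,0,0],"rot":[0,0,0],"hand":1}]'; python3 -c "
from h import *
st(); snap('scene','s1'); snap('top','t1')
s=load('s1'); c=s['image'][150:260,150:330]; cv2.imwrite('pics/s1c.png',cv2.resize(c,None,fx=4,fy=4,interpolation=2)[...,::-1])"
```

```text
clock: 2.85
tool_pos: [0.5596, -0.1657, 0.1038]
orientation: [138.9, 90.0, -114.9]
force: [0.1, 0.7, 0.1]
opening: 0.0874
t 2.85 pos [ 0.5596 -0.1657  0.1038] open 0.0874 F [0.1 0.7 0.1] M [0.06 0.02 0.03]
 toolx [-3.e-04 -6.e-04 -1.e+00] jawyaw -163.81 q [  2.7  18.2 -20.2   0.  -51.5  13.5]
```

View pics/s1c.png

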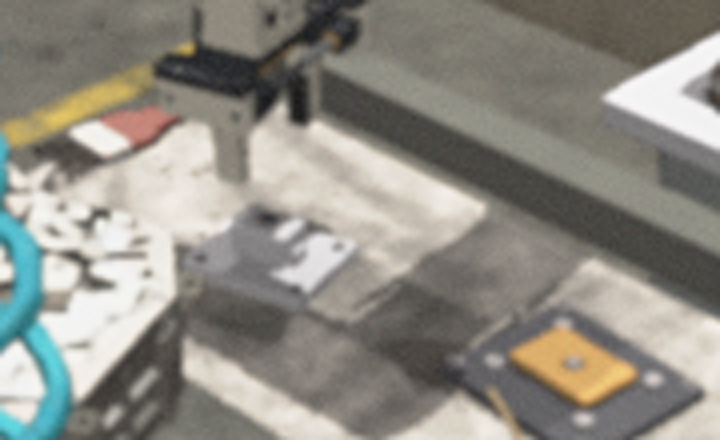

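The gripper straddles the boss across its x, with one finger in front and one behind, so I'll go down and grip.

```bash
python3 -m crank '[{"linear":[0.015,0,-0.5],"rot":[0,0,0],"hand":1},{"linear":[0,0,-0.5],"rot":[0,0,0],"hand":1},{"linear":[0,0,-0.35],"rot":[0,0,0],"hand":1},{"linear":[0,0,0],"rot":[0,0,0],"hand":1}]'; python3 -c "
from h import *
st()"
```

```text
clock: 3.45
tool_pos: [0.5679, -0.1651, 0.0325]
orientation: [-112.3, 89.0, -5.9]
force: [-0.3, 0.5, 0.6]
opening: 0.0877
t 3.45 pos [ 0.5679 -0.1651  0.0325] open 0.0877 F [-0.3  0.5  0.6] M [ 0.08  0.01 -0.01]
 toolx [ 0.0181 -0.0019 -0.9998] jawyaw -163.61 q [  2.8  23.3 -24.1   0.2 -41.5  13.4]
```

```bash
python3 -m crank '[{"linear":[-0.12,-0.01,-0.1],"rot":[0,0.2,0],"hand":1},{"linear":[0,0,0],"rot":[0,0,0],"hand":1}]'; python3 -c "
from h import *
st()"
```

```text
clock: 3.7
tool_pos: [0.5621, -0.1656, 0.0293]
orientation: [-134.7, 89.7, -28.2]
force: [0.2, -0.2, -0.1]
opening: 0.0876
t 3.7 pos [ 0.5621 -0.1656  0.0293] open 0.0876 F [ 0.2 -0.2 -0.1] M [ 0.03 -0.09  0.01]
 toolx [ 0.0039 -0.0021 -1.    ] jawyaw -163.56 q [  2.8  23.5 -24.3   0.2 -42.   13.5]
```

```bash
python3 -m crank '[{"linear":[-0.03,-0.01,-0.14],"rot":[-0.02,0.05,-0.04],"hand":1},{"linear":[0,0,-0.1],"rot":[0,0,0],"hand":1},{"linear":[0,0,0],"rot":[0,0,0],"hand":1}]'; python3 -c "
from h import *
st()"
```

```text
clock: 4.08
tool_pos: [0.561, -0.1662, 0.0153]
orientation: [-176.3, 89.8, -70.0]
force: [-0.1, 0.2, 0.1]
opening: 0.0876
t 4.08 pos [ 0.561  -0.1662  0.0153] open 0.0876 F [-0.1  0.2  0.1] M [ 0.09 -0.03  0.  ]
 toolx [ 0.0015 -0.004  -1.    ] jawyaw -163.77 q [  2.8  24.6 -25.    0.4 -40.3  13.2]
```

```bash
python3 -m crank '[{"linear":[0,0,0],"rot":[0.045,0.02,0],"hand":1},{"linear":[0,0,0],"rot":[0,0,0],"hand":0.5},{"linear":[0,0,0],"rot":[0,0,0],"hand":0.2},{"linear":[0,0,0],"rot":[0,0,0],"hand":0.2},{"linear":[0,0,0],"rot":[0,0,0],"hand":0},{"linear":[0,0,0],"rot":[0,0,0],"hand":0},{"linear":[0,0,0],"rot":[0,0,0],"hand":0}]'; python3 -c "
from h import *
st()"
```

```text
clock: 4.95
tool_pos: [0.5615, -0.1663, 0.0156]
orientation: [-79.7, 90.0, 26.6]
force: [1.3, 0.6, -0.2]
opening: 0.0355
t 4.95 pos [ 0.5615 -0.1663  0.0156] open 0.0355 F [ 1.3  0.6 -0.2] M [ 0.02 -0.39 -0.02]
 toolx [ 3.e-04  1.e-04 -1.e+00] jawyaw -163.77 q [  2.6  24.7 -24.7  -0.  -40.6  13.6]
```

```bash
python3 -m crank '[{"linear":[0,0,0.25],"rot":[0,0,0],"hand":0},{"linear":[0,0,0.4],"rot":[0,0,0],"hand":0},{"linear":[0,0,0.5],"rot":[0,0,0],"hand":0},{"linear":[0,0,0.2],"rot":[0,0,0],"hand":0},{"linear":[0,0,0],"rot":[0,0,0],"hand":0}]'; python3 -c "
from h import *
st();snap('scene','s2')
s=load('s2'); c=s['image'][150:260,150:330]; cv2.imwrite('pics/s2c.png',cv2.resize(c,None,fx=4,fy=4,interpolation=2)[...,::-1])"
```

```text
clock: 5.58
tool_pos: [0.5596, -0.1661, 0.1002]
orientation: [58.2, 89.9, 164.4]
force: [-0.4, -0.5, -2.9]
opening: 0.0354
t 5.58 pos [ 0.5596 -0.1661  0.1002] open 0.0354 F [-0.4 -0.5 -2.9] M [ 0.11 -0.07 -0.04]
 toolx [-2.3e-03  6.0e-04 -1.0e+00] jawyaw -163.81 q [  2.6  18.5 -20.3  -0.1 -51.3  13.6]
```

View pics/s2c.png

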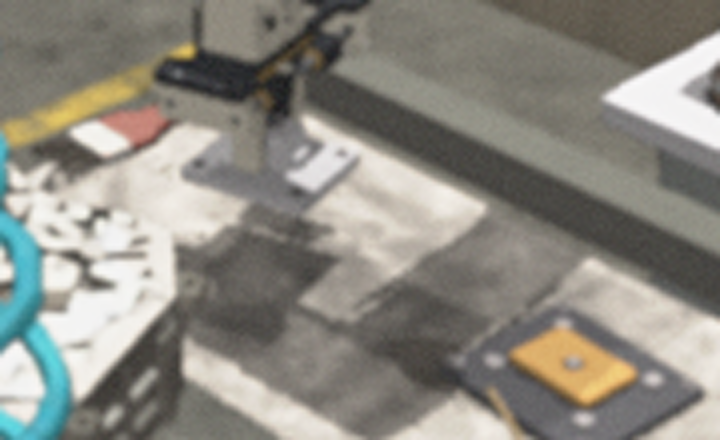

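The cover has come up level in the jaws, and the scale reads about 2.9 N. Next I'll carry it across.

```bash
python3 -m crank '[{"linear":[-0.15,0.6,0],"rot":[0,0,-0.6],"hand":0},{"linear":[-0.15,0.66,0],"rot":[0,0,-0.6],"hand":0},{"linear":[-0.15,0.66,0],"rot":[0,0,-0.6],"hand":0},{"linear":[-0.15,0.66,0],"rot":[0,0,-0.6],"hand":0},{"linear":[-0.15,0.66,0],"rot":[0,0,-0.6],"hand":0},{"linear":[-0.15,0.66,0],"rot":[0,0,-0.6],"hand":0},{"linear":[-0.1,0.5,0],"rot":[0,0,-0.5],"hand":0},{"linear":[0,0,0],"rot":[0,0,0],"hand":0}]'; python3 -c "
from h import *
st()"
```

```text
clock: 6.62
tool_pos: [0.4909, 0.1036, 0.0897]
orientation: [96.2, 89.0, -179.0]
force: [-0.4, -0.2, -2.0]
opening: 0.0358
t 6.62 pos [0.4909 0.1036 0.0897] open 0.0358 F [-0.4 -0.2 -2. ] M [ 0.11 -0.11 -0.  ]
 toolx [-1.760e-02 -3.000e-04 -9.998e-01] jawyaw 174.81 q [ 33.9  12.8 -30.2  -0.7 -47.9 -38.6]
```

```bash
python3 -m crank '[{"linear":[0.07,0.15,-0.2],"rot":[0,-0.2,0.1],"hand":0},{"linear":[0,0,-0.2],"rot":[0,0,0],"hand":0},{"linear":[0,0,0],"rot":[0,0,0],"hand":0}]'; python3 -c "
from h import *
st(); 
for n in('scene','top'): snap(n,n+'3')
s=load('scene3'); c=s['image'][170:280,200:380]; cv2.imwrite('pics/s3c.png',cv2.resize(c,None,fx=4,fy=4,interpolation=2)[...,::-1])"
```

```text
clock: 7.0
tool_pos: [0.4934, 0.1111, 0.0626]
orientation: [128.7, 89.7, -145.9]
force: [0.1, -0.8, -3.3]
opening: 0.0357
t 7.0 pos [0.4934 0.1111 0.0626] open 0.0357 F [ 0.1 -0.8 -3.3] M [ 0.08 -0.02  0.  ]
 toolx [-0.0042 -0.0029 -1.    ] jawyaw 175.35 q [ 35.   14.9 -32.2  -0.  -43.2 -39.6]
```

View pics/s3c.png

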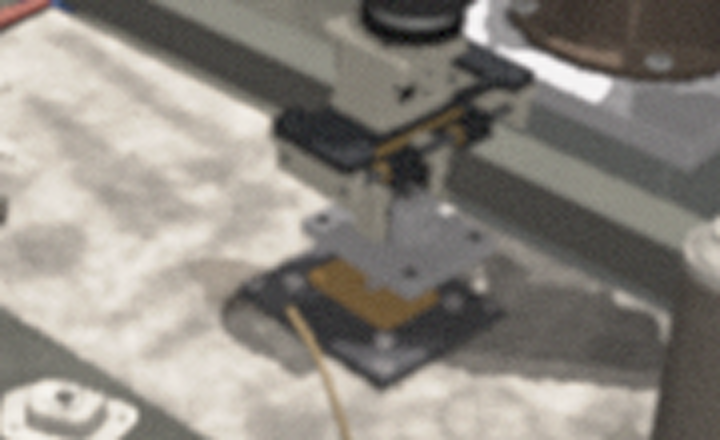

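View pics/top3.png

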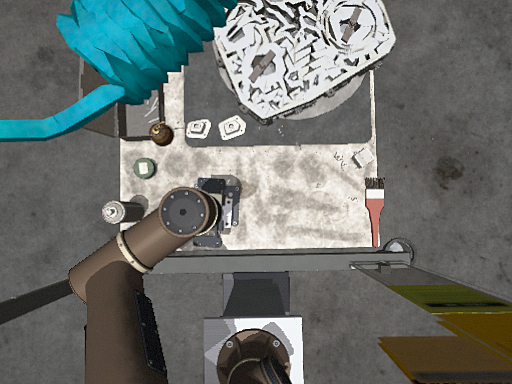

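```bash
python3 - <<'E'
from h import *
s=load('scene0'); g=s['image'].astype(float).mean(-1)
def cen(g,P,r,sign):
    u=np.array(P,float)
    for _ in range(5):
        x0,y0=(u-r).round().astype(int); x1,y1=(u+r+1).round().astype(int)
        w=sign*g[y0:y1,x0:x1]; w=np.clip(w-np.percentile(w,60),0,None)
        Y,X=np.mgrid[y0:y1,x0:x1]; u=np.array([(w*X).sum(),(w*Y).sum()])/w.sum()
    return u
f=lambda L:[(150+x/3.4-.35,170+y/3.4-.35) for x,y in L]
P=[]
for p in f([(421,238),(478,207),(555,255),(497,288)]):
    u=cen(g,p,2.5,1); q=onz(s,*u,.017); P.append(q[:2]); print(u.round(1),q[:2].round(4))
print('fixture scene',np.mean(P,0).round(4)); print('pin',onz(s,*cen(g,f([(487,240)])[0],2.5,1),.026).round(4))
def RR(a): a=np.radians(a); return np.array([[np.cos(a),-np.sin(a)],[np.sin(a),np.cos(a)]])
F0=np.array([.5153,.111])
print('pads exp', [(F0+RR(-4.7)@[x,y]).round(4) for x in(-.036,.036) for y in(-.046,.046)])
s=load('scene3'); g=s['image'].astype(float).mean(-1)
c=np.array([.4934,.1111]); z=.0626-.0156+.012
for x in(-1,1):
  for y in(-1,1):
    q=c+RR(-4.65)@[x*.034,y*.044]; e=proj(s,[*q,z]); u=cen(g,e,2.5,-1); print('mark',x,y,'exp',q.round(4),e.round(1),'seen',u.round(1),onz(s,*u,z)[:2].round(4))
E
```

```text
[273.1 239.6] [0.5524 0.066 ]
[290.4 231.7] [0.486  0.0761]
[312.8 244.3] [0.4887 0.1633]
[295.5 254.3] [0.5605 0.1576]
fixture scene [0.5219 0.1157]
pin [0.515  0.1075 0.026 ]
pads exp [array([0.4757, 0.0681]), array([0.4832, 0.1598]), array([0.5474, 0.0622]), array([0.5549, 0.1539])]
mark -1 -1 exp [0.4559 0.07  ] [296.1 215.3] seen [299.9 211. ] [0.4293 0.063 ]
mark -1 1 exp [0.4631 0.1577] [317.9 228. ] seen [318.1 228.8] [0.4658 0.1606]
mark 1 -1 exp [0.5237 0.0645] [279.9 223.6] seen [280.4 225. ] [0.5281 0.0704]
mark 1 1 exp [0.5309 0.1522] [301.7 237. ] seen [302.  237.7] [0.533  0.1551]
```

```bash
python3 -m crank '[{"linear":[0.03,0.025,-0.15],"rot":[0.03,-0.05,0],"hand":0},{"linear":[0,0,-0.1],"rot":[0,0,0],"hand":0},{"linear":[0,0,0],"rot":[0,0,0],"hand":0}]'; python3 -c "
from h import *
st()"
```

```text
clock: 7.48
tool_pos: [0.4967, 0.1126, 0.0482]
orientation: [-59.3, 89.8, 26.0]
force: [-1.0, -0.4, -2.6]
opening: 0.0361
t 7.47 pos [0.4967 0.1126 0.0482] open 0.0361 F [-1.  -0.4 -2.6] M [ 0.08 -0.03  0.03]
 toolx [ 0.0031  0.0015 -1.    ] jawyaw 175.28 q [ 34.9  16.1 -33.    0.  -40.7 -39.7]
```

```bash
python3 -m crank '[{"linear":[-0.02,0,-0.06],"rot":[-0.01,0.03,0],"hand":0},{"linear":[0,0,-0.03],"rot":[0,0,0],"hand":0},{"linear":[0,0,0],"rot":[0,0,0],"hand":0}]'; python3 -c "
from h import *
st()"; python3 -m crank '[{"linear":[0,0,-0.03],"rot":[0,0,0],"hand":0},{"linear":[0,0,0],"rot":[0,0,0],"hand":0}]'; python3 -c "
from h import *
st()"
```

```text
clock: 7.85
tool_pos: [0.4956, 0.1127, 0.0426]
orientation: [-34.8, 89.9, 50.5]
force: [0.7, -0.6, -2.4]
opening: 0.0355
t 7.85 pos [0.4956 0.1127 0.0426] open 0.0355 F [ 0.7 -0.6 -2.4] M [ 0.07 -0.07 -0.02]
 toolx [ 6.e-04  7.e-04 -1.e+00] jawyaw 175.29 q [ 35.   16.6 -33.3  -0.  -40.  -39.7]
clock: 8.1
tool_pos: [0.4958, 0.1128, 0.0415]
orientation: [-50.1, 89.9, 35.2]
force: [0.9, -0.6, -1.5]
opening: 0.036
t 8.1 pos [0.4958 0.1128 0.0415] open 0.036 F [ 0.9 -0.6 -1.5] M [-0.03  0.15 -0.03]
 toolx [ 1.3e-03  9.0e-04 -1.0e+00] jawyaw 175.32 q [ 35.   16.7 -33.4  -0.  -39.8 -39.7]
```

```bash
python3 -m crank '[{"linear":[0,0,-0.02],"rot":[0,0,0],"hand":0},{"linear":[0,0,0],"rot":[0,0,0],"hand":0}]'; python3 -c "
from h import *
st()"; python3 -m crank '[{"linear":[0,0,-0.02],"rot":[0,0,0],"hand":0},{"linear":[0,0,-0.02],"rot":[0,0,0],"hand":0}]'; python3 -c "
from h import *
st()"
```

```text
clock: 8.35
tool_pos: [0.496, 0.1129, 0.0416]
orientation: [-57.8, 89.9, 27.6]
force: [-0.3, 0.2, -3.1]
opening: 0.0359
t 8.35 pos [0.496  0.1129 0.0416] open 0.0359 F [-0.3  0.2 -3.1] M [ 0.13 -0.06 -0.01]
 toolx [ 0.0021  0.0011 -1.    ] jawyaw 175.35 q [ 35.   16.7 -33.4   0.  -39.8 -39.7]
clock: 8.6
tool_pos: [0.4962, 0.1129, 0.0412]
orientation: [-66.8, 89.8, 18.6]
force: [-9.0, 0.2, 20.6]
opening: 0.0358
t 8.6 pos [0.4962 0.1129 0.0412] open 0.0358 F [-9.   0.2 20.6] M [-0.01  3.05 -0.03]
 toolx [ 0.003  0.001 -1.   ] jawyaw 175.41 q [ 35.   16.7 -33.5   0.1 -39.7 -39.7]
```

```bash
python3 -m crank '[{"linear":[0,0,0.003],"rot":[-0.01,0.035,-0.02],"hand":0},{"linear":[0.04,-0.003,-0.006],"rot":[0,0,0],"hand":0},{"linear":[0.04,-0.003,-0.006],"rot":[0,0,0],"hand":0}]'; python3 -c "
from h import *
st()"; python3 -m crank '[{"linear":[0.04,-0.003,-0.006],"rot":[0,0,0],"hand":0},{"linear":[0.04,-0.003,-0.006],"rot":[0,0,0],"hand":0}]'; python3 -c "
from h import *
st()"
```

```text
clock: 8.98
tool_pos: [0.4998, 0.1125, 0.0413]
orientation: [100.7, 89.9, -173.9]
force: [-12.5, 3.4, 16.2]
opening: 0.0362
t 8.97 pos [0.4998 0.1125 0.0413] open 0.0362 F [-12.5   3.4  16.2] M [0.97 3.95 0.02]
 toolx [-1.8e-03 -2.0e-04 -1.0e+00] jawyaw 175.32 q [ 34.6  17.1 -32.7  -0.1 -40.3 -39.3]
clock: 9.22
tool_pos: [0.5029, 0.1118, 0.0414]
orientation: [106.8, 89.7, -167.9]
force: [-9.5, 2.5, 12.4]
opening: 0.0358
t 9.22 pos [0.5029 0.1118 0.0414] open 0.0358 F [-9.5  2.5 12.4] M [0.86 3.36 0.  ]
 toolx [-0.005  -0.0011 -1.    ] jawyaw 175.32 q [ 34.3  17.4 -32.2  -0.2 -40.7 -38.9]
```

```bash
python3 -m crank '[{"linear":[0.03,-0.002,-0.004],"rot":[0.01,-0.06,0],"hand":0},{"linear":[0.03,-0.002,-0.004],"rot":[0,-0.02,0],"hand":0}]'; python3 -c "
from h import *
st()"; python3 -m crank '[{"linear":[0.03,-0.002,-0.004],"rot":[0,-0.02,0],"hand":0},{"linear":[0.03,-0.002,-0.004],"rot":[0,-0.02,0],"hand":0}]'; python3 -c "
from h import *
st()"
```

```text
clock: 9.48
tool_pos: [0.5052, 0.1113, 0.0414]
orientation: [163.2, 89.9, -111.5]
force: [-6.8, 2.5, 10.9]
opening: 0.0361
t 9.47 pos [0.5052 0.1113 0.0414] open 0.0361 F [-6.8  2.5 10.9] M [0.67 2.75 0.05]
 toolx [-4.e-04 -9.e-04 -1.e+00] jawyaw 175.32 q [ 34.2  17.5 -32.2   0.  -40.4 -38.9]
clock: 9.72
tool_pos: [0.5074, 0.1108, 0.0414]
orientation: [-153.3, 89.9, -68.0]
force: [-7.9, 1.8, 10.1]
opening: 0.0359
t 9.72 pos [0.5074 0.1108 0.0414] open 0.0359 F [-7.9  1.8 10.1] M [ 0.81  2.97 -0.01]
 toolx [ 7.0e-04 -1.6e-03 -1.0e+00] jawyaw 175.33 q [ 34.1  17.6 -32.    0.2 -40.4 -38.9]
```

```bash
python3 -m crank '[{"linear":[0.03,0.01,-0.004],"rot":[0.02,0,0],"hand":0},{"linear":[0.03,0.004,-0.004],"rot":[0,-0.01,0],"hand":0}]'; python3 -c "
from h import *
st()"; python3 -m crank '[{"linear":[0.03,0.003,-0.004],"rot":[0,-0.01,0],"hand":0},{"linear":[0.03,0.0,-0.004],"rot":[0,-0.01,0],"hand":0}]'; python3 -c "
from h import *
st()"
```

```text
clock: 9.98
tool_pos: [0.5081, 0.1107, 0.0414]
orientation: [121.7, 89.8, -153.0]
force: [-10.5, 3.2, 14.2]
opening: 0.0355
t 9.97 pos [0.5081 0.1107 0.0414] open 0.0355 F [-10.5   3.2  14.2] M [1.05 3.98 0.05]
 toolx [-0.0038 -0.0019 -1.    ] jawyaw 175.31 q [ 33.9  17.8 -31.7  -0.  -40.8 -38.6]
clock: 10.22
tool_pos: [0.5098, 0.1104, 0.0414]
orientation: [124.2, 89.6, -150.4]
force: [-8.4, 2.2, 10.1]
opening: 0.0356
t 10.22 pos [0.5098 0.1104 0.0414] open 0.0356 F [-8.4  2.2 10.1] M [0.77 2.84 0.04]
 toolx [-0.0054 -0.003  -1.    ] jawyaw 175.31 q [ 33.8  17.9 -31.4  -0.  -41.  -38.4]
```

```bash
python3 -m crank '[{"linear":[0.03,0.02,-0.003],"rot":[0.04,-0.07,0],"hand":0},{"linear":[0.03,0.012,-0.003],"rot":[0.01,-0.02,0],"hand":0}]'; python3 -c "
from h import *
st()"; python3 -m crank '[{"linear":[0.03,0.01,-0.004],"rot":[0,-0.02,0],"hand":0},{"linear":[0.03,0.008,-0.004],"rot":[0,-0.02,0],"hand":0}]'; python3 -c "
from h import *
st()"
```

```text
clock: 10.48
tool_pos: [0.5102, 0.1104, 0.0413]
orientation: [125.7, 89.8, -149.0]
force: [-12.4, 1.7, 15.3]
opening: 0.0355
t 10.47 pos [0.5102 0.1104 0.0413] open 0.0355 F [-12.4   1.7  15.3] M [0.6  4.4  0.05]
 toolx [-0.0036 -0.0022 -1.    ] jawyaw 175.29 q [ 33.8  17.9 -31.4  -0.  -40.9 -38.5]
clock: 10.72
tool_pos: [0.5104, 0.1103, 0.0413]
orientation: [130.9, 89.6, -143.9]
force: [-10.7, 1.7, 14.2]
opening: 0.0356
t 10.72 pos [0.5104 0.1103 0.0413] open 0.0356 F [-10.7   1.7  14.2] M [0.77 3.85 0.04]
 toolx [-0.0059 -0.0043 -1.    ] jawyaw 175.26 q [ 33.8  18.  -31.3   0.  -41.1 -38.5]
```

```bash
python3 -m crank '[{"linear":[0,0.01,0.012],"rot":[0.05,-0.07,0],"hand":0},{"linear":[0,0,0],"rot":[0,0,0],"hand":0}]'; python3 -c "
from h import *
st()"
```

```text
clock: 10.98
tool_pos: [0.5106, 0.1109, 0.0416]
orientation: [-56.9, 90.0, 28.3]
force: [-0.2, -0.5, -3.0]
opening: 0.0354
t 10.97 pos [0.5106 0.1109 0.0416] open 0.0354 F [-0.2 -0.5 -3. ] M [ 0.07 -0.1  -0.01]
 toolx [ 3.e-04  2.e-04 -1.e+00] jawyaw 175.26 q [ 33.8  17.8 -31.6   0.  -40.6 -38.5]
```

```bash
python3 -m crank '[{"linear":[0.03,0,-0.006],"rot":[0,0,0],"hand":0},{"linear":[0.03,0,-0.003],"rot":[0,-0.01,0],"hand":0}]'; python3 -c "
from h import *
st()"; python3 -m crank '[{"linear":[0.03,0,-0.003],"rot":[0,-0.01,0],"hand":0},{"linear":[0.03,0,-0.003],"rot":[0,-0.01,0],"hand":0}]'; python3 -c "
from h import *
st()"
```

```text
clock: 11.22
tool_pos: [0.513, 0.1105, 0.0412]
orientation: [128.1, 89.9, -146.7]
force: [-5.6, 0.6, 6.9]
opening: 0.0359
t 11.22 pos [0.513  0.1105 0.0412] open 0.0359 F [-5.6  0.6  6.9] M [0.45 2.16 0.03]
 toolx [-0.0015 -0.001  -1.    ] jawyaw 175.25 q [ 33.6  18.1 -31.2  -0.  -40.8 -38.3]
clock: 11.48
tool_pos: [0.5168, 0.1105, 0.0406]
orientation: [176.9, 89.9, -97.8]
force: [0.5, 0.3, -2.9]
opening: 0.0357
t 11.47 pos [0.5168 0.1105 0.0406] open 0.0357 F [ 0.5  0.3 -2.9] M [ 0.09 -0.09 -0.02]
 toolx [-2.0e-04 -1.2e-03 -1.0e+00] jawyaw 175.25 q [ 33.4  18.4 -30.9   0.1 -40.8 -38.2]
```

Force has gone, and the TCP is below riding height: the bore has met the pin. I'll lower gently.

```bash
python3 -m crank '[{"linear":[0,0,-0.02],"rot":[0.01,0,0],"hand":0},{"linear":[0,0,-0.02],"rot":[0,0,0],"hand":0}]'; python3 -c "
from h import *
st()"
```

```text
clock: 11.72
tool_pos: [0.5172, 0.1105, 0.0378]
orientation: [169.5, 90.0, -105.2]
force: [-2.3, 0.8, 1.1]
opening: 0.0357
t 11.72 pos [0.5172 0.1105 0.0378] open 0.0357 F [-2.3  0.8  1.1] M [ 0.21  0.76 -0.01]
 toolx [-1.e-04 -3.e-04 -1.e+00] jawyaw 175.24 q [ 33.3  18.7 -30.9   0.  -40.4 -38.1]
```

```bash
python3 -m crank '[{"linear":[-0.008,0.002,-0.03],"rot":[0,0,0.01],"hand":0},{"linear":[0,0,-0.03],"rot":[0,0,0],"hand":0}]'; python3 -c "
from h import *
st()"; python3 -m crank '[{"linear":[0,0,-0.03],"rot":[0,0,0],"hand":0},{"linear":[0,0,-0.03],"rot":[0,0,0],"hand":0}]'; python3 -c "
from h import *
st()"
```

```text
clock: 11.98
tool_pos: [0.5172, 0.1106, 0.0344]
orientation: [-115.3, 90.0, -30.0]
force: [-2.4, 0.3, 3.0]
opening: 0.0357
t 11.97 pos [0.5172 0.1106 0.0344] open 0.0357 F [-2.4  0.3  3. ] M [ 0.1   0.8  -0.01]
 toolx [ 7.e-04 -4.e-04 -1.e+00] jawyaw 175.31 q [ 33.4  18.9 -31.2   0.1 -39.9 -38.1]
clock: 12.22
tool_pos: [0.5172, 0.1106, 0.0324]
orientation: [-121.1, 89.9, -35.7]
force: [-13.8, 0.0, 37.8]
opening: 0.0357
t 12.22 pos [0.5172 0.1106 0.0324] open 0.0357 F [-13.8   0.   37.8] M [ 0.12  5.16 -0.09]
 toolx [ 1.e-03 -8.e-04 -1.e+00] jawyaw 175.35 q [ 33.4  19.1 -31.3   0.1 -39.6 -38.1]
```

```bash
python3 -m crank '[{"linear":[-0.008,0,-0.02],"rot":[0.01,-0.01,0],"hand":0},{"linear":[-0.004,0,-0.02],"rot":[0,0,0],"hand":0},{"linear":[-0.004,0,-0.02],"rot":[0,0,0],"hand":0}]'; python3 -c "
from h import *
st()
for n in('scene','top'): snap(n,n+'4')
st()
s=load('scene4'); c=s['image'][170:280,200:380]; cv2.imwrite('pics/s4c.png',cv2.resize(c,None,fx=4,fy=4,interpolation=2)[...,::-1])
t=load('top4'); c=t['image'][150:260,150:330]; cv2.imwrite('pics/t4c.png',cv2.resize(c,None,fx=4,fy=4,interpolation=2)[...,::-1])"
```

```text
clock: 12.6
tool_pos: [0.5171, 0.1106, 0.0325]
orientation: [-80.8, 89.7, 4.6]
force: [-4.1, -1.2, 16.0]
opening: 0.0356
t 12.6 pos [0.5171 0.1106 0.0325] open 0.0356 F [-4.1 -1.2 16. ] M [-0.27  2.29 -0.15]
 toolx [ 4.6e-03  4.0e-04 -1.0e+00] jawyaw 175.4 q [ 33.4  19.  -31.5   0.2 -39.3 -38.2]
t 12.7 pos [0.5172 0.1106 0.0326] open 0.0358 F [-4.4 -0.8 16. ] M [-0.34  2.25 -0.27]
 toolx [ 4.7e-03  4.0e-04 -1.0e+00] jawyaw 175.41 q [ 33.4  19.  -31.5   0.2 -39.3 -38.2]
```

View pics/s4c.png

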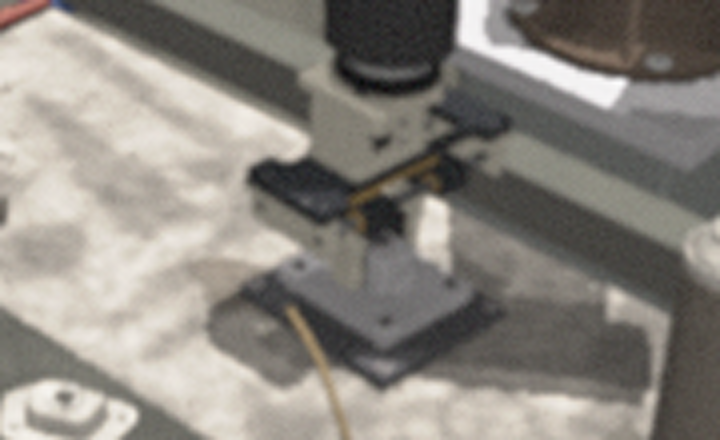

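View pics/t4c.png

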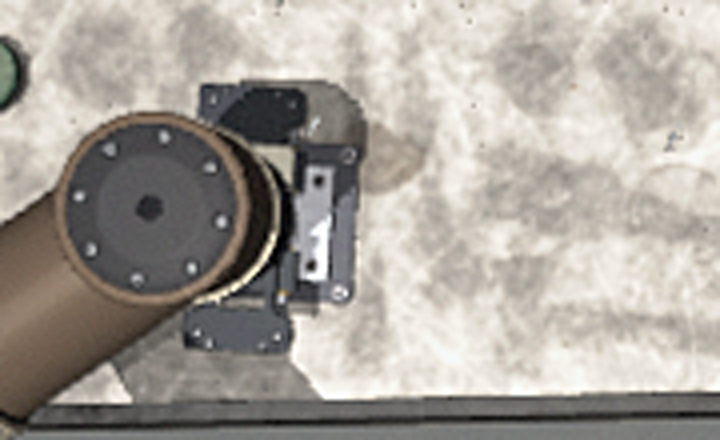

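The cover sits down inside the fixture outline and square to it. I'll take out the 0.27° hand tilt while keeping it pressed.

```bash
python3 -m crank '[{"linear":[0,0,-0.02],"rot":[0,0.05,-0.02],"hand":0},{"linear":[0,0,-0.025],"rot":[0,0.02,0],"hand":0},{"linear":[0,0,-0.025],"rot":[0,0.01,0],"hand":0}]'; python3 -c "
from h import *
st()"
```

```text
clock: 13.08
tool_pos: [0.5172, 0.1106, 0.0325]
orientation: [70.9, 89.9, 156.2]
force: [-7.7, -1.1, 20.1]
opening: 0.0355
t 13.07 pos [0.5172 0.1106 0.0325] open 0.0355 F [-7.7 -1.1 20.1] M [-0.24  2.81 -0.13]
 toolx [-9.e-04  4.e-04 -1.e+00] jawyaw 175.37 q [ 33.3  19.1 -31.1  -0.1 -39.8 -37.9]
```

```bash
python3 - <<'E'
from h import *
def cen(g,P,r,sign):
    u=np.array(P,float)
    for _ in range(5):
        x0,y0=(u-r).round().astype(int); x1,y1=(u+r+1).round().astype(int)
        w=sign*g[y0:y1,x0:x1]; w=np.clip(w-np.percentile(w,60),0,None)
        Y,X=np.mgrid[y0:y1,x0:x1]; u=np.array([(w*X).sum(),(w*Y).sum()])/w.sum()
    return u
s=load('top4'); g=s['image'].astype(float).mean(-1)
A=[onz(s,*cen(g,(150+x/4-.4,150+y/4-.4),2,-1),.029)[:2] for x,y in((319,181),(309,265))]
d=A[0]-A[1]; print('marks',np.round(A,4),np.hypot(*d),np.degrees(np.arctan2(d[1],d[0])))
s=load('scene4'); g=s['image'].astype(float).mean(-1)
A=[onz(s,*cen(g,(200+x/4-.4,170+y/4-.4),2,-1),.029)[:2] for x,y in((302,266),(386,320),(449,283))]
for i in(0,1):
    d=A[i+1]-A[i]; print('scene',np.round(A[i+1],4),np.hypot(*d),np.degrees(np.arctan2(d[1],d[0])))
for n in ('top0',):
    s=load(n); g=s['image'].astype(float).mean(-1)
    B=[onz(s,*cen(g,(170+x/3.4-.35,150+y/3.4-.35),2,1),.012)[:2] for x,y in((91,123),(228,132),(221,249),(83,241))]
    for i in range(4):
        d=B[(i+1)%4]-B[i]; print('bolts',np.hypot(*d).round(4),np.degrees(np.arctan2(d[1],d[0])).round(2))
a=load('top0')['image'].astype(int);b=load('top4')['image'].astype(int)
for nm,(x0,y0,x1,y1) in dict(brush=(362,175,388,248),vblk=(350,148,376,168),cast=(184,112,250,142),tin=(130,155,158,182)).items(): print(nm,abs(a-b)[y0:y1,x0:x1].mean().round(1))
E
```

```text
marks [[0.5449 0.0637]
 [0.4772 0.0709]] 0.0679996687880356 -6.044418030283799
scene [0.5561 0.1545] 0.08693395458777038 85.44525806354928
scene [0.4878 0.1592] 0.0684725850782705 176.07810170779678
bolts 0.134 -95.31
bolts 0.1106 174.62
bolts 0.132 86.08
bolts 0.1138 -4.37
brush 10.3
vblk 13.1
cast 10.0
tin 11.6
```

```bash
python3 -c "
from h import *
st(); print(ticket.close_job()); st()"
```

```text
t 13.07 pos [0.5172 0.1106 0.0325] open 0.0355 F [-7.7 -1.1 20.1] M [-0.24  2.81 -0.13]
 toolx [-9.e-04  4.e-04 -1.e+00] jawyaw 175.37 q [ 33.3  19.1 -31.1  -0.1 -39.8 -37.9]
the job is handed in; nothing more can be done
None
the job is handed in; nothing more can be done
```

The cover is loaded: fully down in the fixture, pressed against the sprung lifter plate and still gripped when I handed in at about 13 s. I gripped it by the boss and set it level on the pin about 20 mm off centre along the fixture's x. I then slid it across on the pin until the bore dropped over it, and pressed it home.

**Last checks before hand-in:**
- **Height:** the underside works out at about 16.9 mm, against 17 mm for home, with about 20 N of push held.
- **Level:** the hand was within 0.1° of level.
- **Squareness:** the jaws were at -4.6° and the fixture about -4.7°. The cover's corner marks were noisier, at -3.9° to -6.0°.
- **Force:** the highest wrist reading was about 40 N, in one press step. I eased it off afterwards.
- **Bystanders:** the pictures showed no clear change around the brush, V block, tin or castings, only noise-level differences.

**What did not go smoothly:**
- The slide stuck once, about 4.5 mm short of the bore. I eased off the push so the cover was barely touching the pin, and possibly just clear of it for about a quarter of a second, then went on with a lighter push.
- During the slide the hand leaned up to about 0.4°.
- The scene camera placed the fixture about 5 mm away from where the top camera did. I relied on the top camera and on feeling for the bore; it dropped in within about 2 mm of where the top camera put the pin.

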